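# Clamp the drying rail in the vise and lean the painted panels on it

## Task

Set up drying for the painted sample panels: clear the cork block out of the vise into the tray, crank the vise open, lay the loose wooden rail on its bed between the jaws so that it sticks out equally on both sides, let go, and crank the vise until it grips the rail firmly. Then take every panel from the rack and lean it against the clamped rail, foot on the table, sloping back like a picture propped against a wall, painted face outward (away from the rail). Leave the mixing cup where it is.

Things in the scene. Friction and masses are not known exactly. Their poses are not given: they have to be found in the camera images.
- vise: Blue and dark steel machine vise, fixed on a sheet of brown paper. Origin: centre of its underside. +x runs from crank to fixed jaw, y along the jaws. Base 200 x 86 mm, x -130 to +70 mm; bed 60 mm high; jaws 80 mm wide, tops 84 mm above the table. The fixed jaw's gripping face is at x = +30 mm; an end plate at x = -126 to -104 mm is 96 mm high.
- seat (a point): Point on the vise's bed (z = 60 mm) at vise x = +8 mm: the middle of the rail's underside when the rail lies against the fixed jaw. Axes as the vise.
- jaw (a joint): Travel of the moving jaw towards the fixed jaw, m: 0 = fully open, when the free opening between the moving jaw's pad and the fixed jaw is 72 mm; opening = 72 mm - value, so the pad meets the 44 mm rail at 0.028 m if the rail lies against the fixed jaw. Starts nearly shut, 0.032 to 0.043. Range 0 to 0.050.
- jaw_pad: Black rubber pad, 8 x 78 x 22 mm, on the moving jaw's gripping face; yields up to 5 mm, about 6 N per mm. Origin: middle of its lower edge; its gripping face is 4 mm further towards the fixed jaw; axes as the vise.
- crank (a joint): Angle of the vise's crank, rad; 0 with the red knob straight up, growing clockwise seen from the knob's end (looking along vise +x), which closes the jaw 10 mm a turn; several turns possible. It stays where it is left.
- crank_axis (a point): Point on the crank's axis of turning (which runs along vise x, 72 mm above the table), level with knob_grip: the centre of the circle that knob_grip runs on. Axes as the vise.
- knob_grip (a point): Point on the crank's red knob, a level bar 16 mm thick, 78 mm long, pointing away from the vise (vise -x) and spinning freely on its pin. It runs on an upright circle of radius 42 mm about crank_axis, 30 to 114 mm above the table. The point lies on the bar's axis, 52 mm from its root and 26 mm from its free end: pinch it there from above.
- sanding_block: Cork sanding block, 20 mm thick (x), 70 mm long (y), 50 mm tall (z), 60 g; at the start it stands loosely on the vise's bed between the jaws, its top 110 mm above the table. Origin: centre of its underside.
- block_center (a point): The centre of the cork sanding block. Axes as the block.
- tray: Fixed grey open tray, 120 (x) x 100 (y) x 30 mm high, walls 4 mm, floor about 4 mm thick, on the table at one side. Origin: centre of its underside.
- rail: Square light wooden bar 44 x 44 x 360 mm, 0.33 kg, loose on the table at the start. Its length is its y axis. Origin: centre of the underside it started on (any of the four long faces will do as underside).
- rail_center (a point): The centre of the wooden rail (22 mm inside every long face, 180 mm from each end). Axes as the rail.
- rack: Fixed wooden rack, 232 (x) x 80 (y) x 42 mm high, with four slots across it, open above and at the ends, 14 mm wide, 30 mm deep, 55 mm apart (x = -82.5, -27.5, 27.5, 82.5 mm). Origin: centre of its underside.
- panel1: Sample panel, slate on its painted face (-x), bare wood on its back (+x); in the rack the painted faces look to the robot's side. 10 mm thick (x), 55 mm wide (y), 170 mm tall (z), about 90 g. Origin: centre of its lower edge face. Starts upright in the rack, its foot 12 mm and its top 182 mm above the table. May be absent.
- panel2: Sample panel, dark red on its painted face (-x), bare wood on its back (+x); in the rack the painted faces look to the robot's side. 10 mm thick (x), 55 mm wide (y), 170 mm tall (z), about 90 g. Origin: centre of its lower edge face. Starts upright in the rack, its foot 12 mm and its top 182 mm above the table. May be absent.
- panel3: Sample panel, dark green on its painted face (-x), bare wood on its back (+x); in the rack the painted faces look to the robot's side. 10 mm thick (x), 55 mm wide (y), 170 mm tall (z), about 90 g. Origin: centre of its lower edge face. Starts upright in the rack, its foot 12 mm and its top 182 mm above the table. May be absent.
- panel4: Sample panel, ochre on its painted face (-x), bare wood on its back (+x); in the rack the painted faces look to the robot's side. 10 mm thick (x), 55 mm wide (y), 170 mm tall (z), about 90 g. Origin: centre of its lower edge face. Starts upright in the rack, its foot 12 mm and its top 182 mm above the table. May be absent.
- cup: An empty clear plastic mixing cup, 72 mm across, 85 high; not part of the job, leave it where it is.

How it is judged:
On the way, in this order (a step that is already met when the one before it is completed fails the run):
1. the cork block lies in the tray, released (x of block_center in the frame of tray between -0.055 and 0.055 m and y of block_center in the frame of tray between -0.045 and 0.045 m and z of block_center in the frame of tray below 0.045 m and contact force between the fingers and sanding_block below 0.1 N), for 0.2 s.
2. the rail lies on the vise's bed between the open jaws, released and not yet clamped (x of rail_center in the frame of vise between -0.035 and 0.02 m and z of rail_center in the frame of vise between 0.076 and 0.087 m and y of rail_center in the frame of vise between -0.03 and 0.03 m and angle between the y axis of rail and the y axis of vise, either way round below 0.12 rad and contact force between the fingers and rail below 0.1 N and contact force between jaw_pad and rail below 4 N and linear speed of rail below 0.03 m/s), for 0.2 s.
3. the vise is cranked tight on the rail (x of rail_center in the frame of vise between -0.035 and 0.02 m and z of rail_center in the frame of vise between 0.076 and 0.087 m and y of rail_center in the frame of vise between -0.03 and 0.03 m and angle between the y axis of rail and the y axis of vise, either way round below 0.12 rad and contact force between jaw_pad and rail above 8 N), for 0.3 s.
At the end, for the whole second after the job is handed in: Block in tray; rail flat on the bed, parallel to the jaws within 0.12 rad, centred within 30 mm, pressed by the pad with over 8 N; every panel present at rest, foot on the table, touching the rail, sloping 7 to 35 degrees from upright, painted face outward and up (all of step 3 and x of block_center in the frame of tray between -0.055 and 0.055 m and y of block_center in the frame of tray between -0.045 and 0.045 m and z of block_center in the frame of tray below 0.045 m and angle between panel1's own x axis and vertical between 1.691 and 2.191 rad and height (world z) of each of panel1, panel2, panel3, panel4 below 0.012 m and contact force between each of panel1, panel2, panel3, panel4 and rail above 0.02 N and linear speed of each of panel1, panel2, panel3, panel4, rail below 0.02 m/s and angle between panel2's own x axis and vertical between 1.691 and 2.191 rad and angle between panel3's own x axis and vertical between 1.691 and 2.191 rad and angle between panel4's own x axis and vertical between 1.691 and 2.191 rad).
It fails at once if the mixing cup is knocked more than 5 cm from its place (distance of cup from where it was at the start of the episode above 0.05 m).
Of panel1, panel2, panel3, panel4 only 2 to 4 are there at a start; the rules pass over those that are not, and their reading is None.
At some moment in a run one of rail may be knocked a few centimetres aside while the robot is not near it.
It also fails if it takes over 210 s, if anything falls off the work surface, if the arm or the gripper's body presses on something with over 40 N, if the wrist force passes 120 N, or if a joint passes its speed limit or range.

## Robot

A 7-joint arm with a two-finger parallel gripper is mounted at the origin on the work surface. World frame = base frame: x ahead of the robot, y to its left, z up, the work surface at z = 0. Lengths are in m, angles in rad, forces in N, time in s.
With the tool pointing down it reaches from about 0.425 to 0.925 m from the base axis. Payload 6.8 kg.
Tool frame: the origin (TCP) lies on the front face of the gripper's body, between the roots of the fingers; the fingertips stand 73 mm ahead of it and the grasp point (between the pads) lies 54 mm ahead of it (env.nose_length is the distance from the TCP to the fingertips, in m); z points along the fingers, y is the line along which they close (so a half turn about z gives the same grasp; the last joint's range is limited). The gripper opens to 85 mm and grips with 20 to 120 N. Pads are 22 mm wide; open, the fingers measure 114 mm over their backs; the gripper's body (76 mm by 85 mm) begins 54 mm behind the grasp point. The pads swing forward as they close: fully open they stand 13 mm farther back than shut.
Start: joints at [1.017, 0.477, 0.022, 1.555, -0.011, 1.109, -0.083], TCP at [0.291, -0.609, 0.304] pointing down, gripper open.
Joint ranges: [-2.96, 2.96], [-0.34, 2.1], [-1.41, 1.46], [0.24, 2.44], [-1.37, 4.51], [0.17, 1.92], [-2.96, 2.96]. Speed limits (rad/s): [2.39, 2.39, 3.14, 3.14, 3.14, 3.14, 3.14].

## Interface

Orientations are given as a unit quaternion [w, x, y, z].
In Python, from cell import env, kin, camera, calibration, job gives the robot as it stands. The module is installed in compiled form; this text tells all that it offers. Calls block until the motion is done:
- env.reach(position, orientation): joint-space move of the TCP to a pose.
- env.movel(position, velocity=0.15, rot=None, stop_force=None): straight line of the TCP; rot=None keeps the orientation; velocity is the mean speed in m/s. With stop_force (N) it stops when the force on the tool has changed by that much, and returns True; else False.
- env.goto_joints(angles): joint-space move.
- env.grip(opening, f_grip=None): finger opening in m; f_grip is the grip in N (None keeps the last); returns when the fingers have stopped.
- env.dwell(seconds).
- kin.inverse_kinematics(position, orientation): joint angles nearest the present ones, or None.
- env.get_state(): the state.
- camera(name): name is "scene" or "top"; returns (picture, depth): 420x560x3 uint8, blue, green, red; 420x560 float32, m along the optical axis (not along the pixel's ray), 0 where there is no reading.
- calibration(name): a dict with "fx", "fy", "cx", "cy" (pixels), "rvec" (rotation vector, rad) and "tvec" (3), from world to camera coordinates, as OpenCV has them. Camera axes: x right, y down, z forward; pixel columns grow to the right and rows downward; lengths in m; the calibration is good to about 2 mm. A picture is of the moment at which its call begins. calibration takes no time and is no camera call.
A pose or a line that the arm cannot do raises env.PlanningError and nothing moves.
- job.job_done(): hands the job in; it is judged then, once.
The state is a dict: "time": time; "qpos": joint angles; "joint_velocities": joint speeds; "joint_torque": joint torques, N m; "tcp_pos": TCP position; "orientation": TCP orientation; "force": force on the tool from outside, world axes, zero at the start; "torque": the same for the moment, N m; "opening": finger opening in m; "gripper_force": force on a finger pad.
Only numpy, scipy, OpenCV 4.12 (cv2) and the standard library are available. Lean on these libraries where they do the work, as an engineer would, in place of code of your own. Each camera call takes 0.05 s, during which the arm holds its last target. There are 200 camera calls.

## Working session

There is one attempt and no reset: what is moved stays moved. The work goes in short steps, each a Python script; the robot and the scene stay as the last script left them, time stands still between calls to the robot, and variables do not carry over. Pictures are saved under pics/ and viewed, at most 14 in all, crops included, and the job is handed in when it is done.

```bash
mkdir -p pics; ls; cat > h.py <<'E'
import numpy as np, cv2
from cell import env,kin,camera,calibration,job
def cal(n):
    c=calibration(n);R=cv2.Rodrigues(np.array(c['rvec'],float))[0];return c,R,np.array(c['tvec'],float).ravel()
def cloud(n):
    im,d=camera(n);c,R,t=cal(n)
    v,u=np.mgrid[:420,:560]
    P=np.stack([(u-c['cx'])/c['fx']*d,(v-c['cy'])/c['fy']*d,d],-1)
    W=(P-t)@R
    W[d==0]=np.nan
    return im,W
def ray(n,u,v,z):
    c,R,t=cal(n);o=-R.T@t;dr=R.T@np.array([(u-c['cx'])/c['fx'],(v-c['cy'])/c['fy'],1.])
    return o+dr*(z-o[2])/dr[2]
E
python3 - <<'E'
from h import *
for n in('scene','top'):
    im,W=cloud(n);cv2.imwrite(f'pics/{n}0.png',im);np.save(f'{n}0.npy',W)
    c,R,t=cal(n);print(n,c['fx'],-R.T@t,R[2])
s=env.get_state();print(s['time'],s['orientation'],s['tcp_pos'],s['opening'])
E
```

```text
pics
scene 451.80200490887773 [1.02854267 0.64615389 1.05911545] [-0.40277969 -0.50434483 -0.76380941]
top 519.0907822669135 [0.35352659 0.00923038 1.59720214] [ 0.10748396 -0.01457006 -0.99410005]
0.1 [-7.83002292e-04  9.75260272e-01  2.21058211e-01 -2.35697186e-04] [ 0.29085729 -0.60867203  0.30301125] 0.08536094487642994
```

View pics/scene0.png

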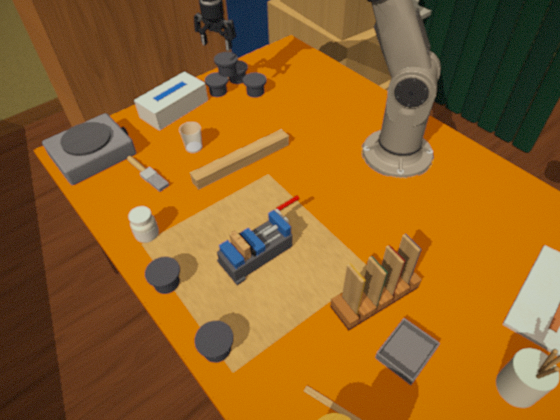

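View pics/top0.png

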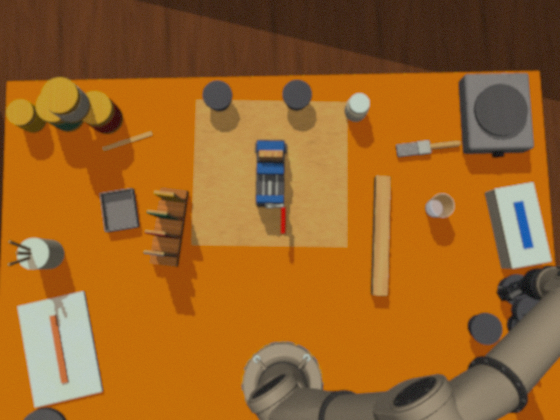

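The scene view shows the vise (255,245), rail (240,158), rack with four panels (378,285), tray (408,348) and cup (192,137). In the top view they are vise (270,175) with the knob at (283,220) towards the robot, rail (381,236), rack (167,228), tray (120,210) and cup (440,207).

```bash
python3 - <<'E'
from h import *
imt=cv2.imread('pics/top0.png');ims=cv2.imread('pics/scene0.png')
T=np.load('top0.npy');S=np.load('scene0.npy')
print('table z',np.nanmedian(T[300:320,200:230,2]),np.nanmedian(S[200:220,400:440,2]))
def rect(P,name,zr):
    m=(P[...,2]>zr[0])&(P[...,2]<zr[1]);q=P[m]
    if len(q)<8:print(name,'few');return
    r=cv2.minAreaRect(q[:,:2].astype(np.float32)*1000);print(name,len(q),'z',np.round(np.percentile(q[:,2],[5,50,95])*1000),[np.round(x,1) for x in r])
def box(W,b):
    m=(W[...,0]>b[0])&(W[...,0]<b[1])&(W[...,1]>b[2])&(W[...,1]<b[3]);return W[m]
for n,W,im in(('T',T,imt),('S',S,ims)):
    for u,v in((381,236),(270,175),(283,220),(270,155),(120,210),(167,228),(440,207)):
        if n=='T':print((u,v),np.round(W[v,u]*1000))
# boxes from ray guess
for n,W,im in(('T',T,imt),('S',S,ims)):
    rail=ray('top',381,236,.044)
    rect(box(W,(rail[0]-.24,rail[0]+.24,rail[1]-.07,rail[1]+.07)),n+' rail top',(.035,.055))
    t=ray('top',120,210,.03);rect(box(W,(t[0]-.09,t[0]+.09,t[1]-.06,t[1]+.06)),n+' tray rim',(.02,.04))
    k=ray('top',167,228,.042);b=box(W,(k[0]-.16,k[0]+.16,k[1]-.07,k[1]+.07))
    rect(b,n+' rack top',(.034,.05));rect(b,n+' panel tops',(.172,.192))
    hsv=cv2.cvtColor(im,cv2.COLOR_BGR2HSV)
    v=ray('top',270,175,.08)
    near=(abs(W[...,0]-v[0])<.2)&(abs(W[...,1]-v[1])<.08)
    blue=(hsv[...,0]>95)&(hsv[...,0]<125)&(hsv[...,1]>140)&near
    red=((hsv[...,0]<6)|(hsv[...,0]>172))&(hsv[...,1]>170)&near&(W[...,2]>.02)
    rect(W[red],n+' red',(0.02,.15))
    nc,lab,st,ce=cv2.connectedComponentsWithStats(blue.astype(np.uint8))
    for i in range(1,nc):
        if st[i,4]>15: rect(W[lab==i],n+f' blue{np.round(ce[i])}',(.076,.15))
    rect(W[near&~blue],n+' high',(.1,.125))
E
```

```text
table z -0.00020774178683366558 0.00022911482038128286
(381, 236) [ 426. -305.   48.]
(270, 175) [617.  23.  60.]
(283, 220) [478. -12.  90.]
(270, 155) [669.  21. 104.]
(120, 210) [529. 486.   5.]
(167, 228) [467. 334.  45.]
(440, 207) [ 514. -501.    4.]
T rail top 1787 z [38. 44. 50.] [array([ 433. , -305.7]), array([ 46.3, 359. ]), np.float64(85.7)]
T tray rim 258 z [21. 29. 35.] [array([529.2, 485.2]), array([121.1, 103.7]), np.float64(8.1)]
T rack top 1466 z [36. 42. 47.] [array([474.1, 333.7]), array([ 82.1, 232. ]), np.float64(81.4)]
T panel tops 326 z [176. 182. 187.] [array([474. , 334.7]), array([ 64.8, 175.7]), np.float64(80.6)]
T red 92 z [84. 90. 94.] [array([479.7, -12.5]), array([11.8, 73.7]), np.float64(88.5)]
T blue[270. 145.] 176 z [78. 83. 88.] [array([703.1,  18.9]), array([74.4, 20.6]), np.float64(88.7)]
T blue[270. 168.] 244 z [78. 83. 88.] [array([634.5,  22.1]), array([71.6, 29.9]), np.float64(87.6)]
T blue[269. 199.] 165 z [ 88.  96. 101.] [array([541.8,  25.5]), array([73.3, 20. ]), np.float64(87.3)]
T high 180 z [101. 108. 114.] [array([607.9,  26.5]), arr
[... 214 characters left out ...]
 np.float64(8.4)]
S rack top 1148 z [37. 42. 46.] [array([473.6, 332. ]), array([ 81.2, 233.6]), np.float64(81.7)]
S panel tops 588 z [173. 182. 185.] [array([473.6, 333.3]), array([ 65.9, 178.6]), np.float64(80.4)]
S red 73 z [85. 89. 94.] [array([484.7,  -9.7]), array([10.7, 73.5]), np.float64(88.5)]
S blue[280. 223.] 214 z [79. 95. 99.] [array([546.1,  29.2]), array([76.5, 20.2]), np.float64(87.1)]
S blue[253. 241.] 250 z [81. 85. 88.] [array([636.5,  26.1]), array([77. , 33.2]), np.float64(84.1)]
S blue[232. 254.] 270 z [78. 84. 88.] [array([705.1,  23.4]), array([78.7, 28.4]), np.float64(88.5)]
S high 198 z [102. 110. 113.] [array([613.2,  20.2]), array([145.7,  70. ]), np.float64(0.8)]
```

```bash
python3 - <<'E'
import cv2
a=cv2.imread('pics/top0.png');s=cv2.imread('pics/scene0.png')
b=cv2.resize(a[130:280,130:310],None,fx=3,fy=3,interpolation=3)[:450]
c=cv2.resize(s[180:330,200:440],None,fx=3.3,fy=3.3,interpolation=3)
cv2.imwrite('pics/c0.png',c);cv2.imwrite('pics/c1.png',b)
E
```

```text
(no output)
```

View pics/c0.png

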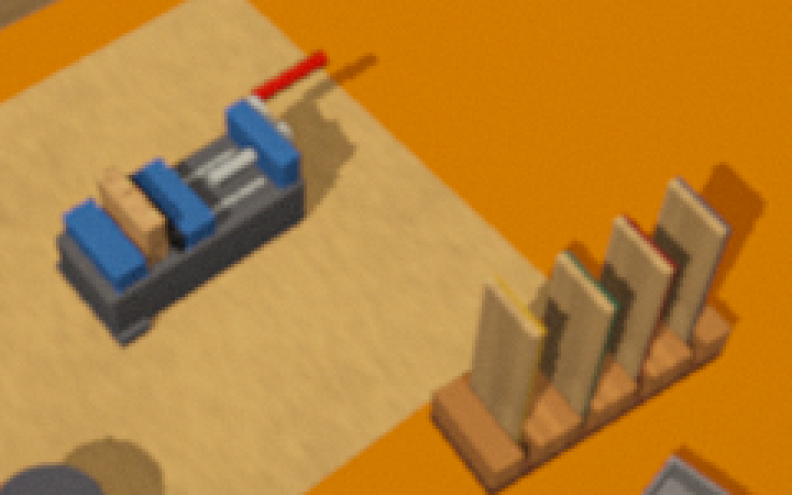

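View pics/c1.png

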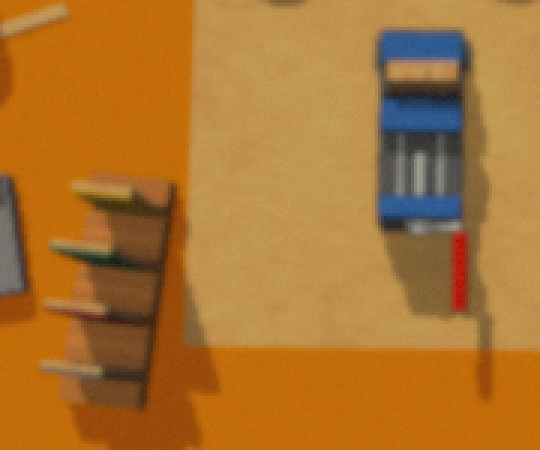

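The crops show four panels in the rack: ochre, dark green, dark red and slate, in order from the far end. The cork stands between the fixed jaw (blue, crop 420,45) and the moving jaw (420,112), and the knob sits at the -y side. Vise origin is about (659, 23) mm, yaw -2.2°. The knob height fits the 42 mm circle. Next are the cork and the panel tops, then the first move.

```bash
cat >> h.py <<'E'
from scipy.spatial.transform import Rotation as Ro
VO=np.array([.659,.0228]);VY=np.deg2rad(-2.2)
def v2w(x,y,z):
    c,s=np.cos(VY),np.sin(VY);return np.array([VO[0]+c*x-s*y,VO[1]+s*x+c*y,z])
def quats(phi,tilt=0.):
    # tool y along heading phi (+pi); tilt: tool leans so that its body moves toward heading phi
    out=[]
    d=np.array([np.cos(phi),np.sin(phi),0])
    z=np.array([-np.sin(tilt)*d[0],-np.sin(tilt)*d[1],-np.cos(tilt)])
    y=np.array([np.cos(tilt)*d[0],np.cos(tilt)*d[1],-np.sin(tilt)])
    for s in(1,-1):
        x=np.cross(s*y,z);q=Ro.from_matrix(np.stack([x,s*y,z],1)).as_quat();out.append(q[[3,0,1,2]])
    return out,z
def best(gp,phi,tilt=0.):
    """gp = grasp point; returns tcp, quat with feasible/small wrist"""
    qs,z=quats(phi,tilt);p=np.asarray(gp)-.054*z;c=[]
    for q in qs:
        j=kin.inverse_kinematics(p,q)
        if j is not None:c.append((abs(j[6]),q))
    if not c:raise RuntimeError(f'no IK {p}')
    return p,min(c,key=lambda t:t[0])[1],z
def clock(s=''):
    t=env.get_state();print(s,'t=%.1f'%t['time'],np.round(t['tcp_pos'],4),'open %.4f'%t['opening'],'F',np.round(t['force'],1),'gf',np.round(t['gripper_force'],1))
E
python3 - <<'E'
from h import *
T=np.load('top0.npy');S=np.load('scene0.npy')
imt=cv2.imread('pics/top0.png');ims=cv2.imread('pics/scene0.png')
for n,W in(('T',T),('S',S)):
    m=(abs(W[...,0]-.67)<.05)&(abs(W[...,1]-.022)<.06)&(W[...,2]>.096)&(W[...,2]<.125);q=W[m]
    print(n,'cork',m.sum(),np.round(np.percentile(q[:,2],[10,50,90])*1000),[np.round(a,1) for a in cv2.minAreaRect(q[:,:2].astype(np.float32)*1000)])
    th=np.deg2rad(-8.4);c=np.array([.4738,.3329])
    d=W[...,:2]-c;rx=d[...,0]*np.cos(th)+d[...,1]*np.sin(th);ry=-d[...,0]*np.sin(th)+d[...,1]*np.cos(th)
    for s in(-.0825,-.0275,.0275,.0825):
        m=(abs(rx-s)<.02)&(abs(ry)<.06)&(W[...,2]>.174)&(W[...,2]<.192)
        print(n,s,m.sum(),'rx',np.round(np.percentile(rx[m],[5,50,95])*1000,1),'ry',np.round(np.percentile(ry[m],[2,50,98])*1000,1),'z',np.round(np.median(W[m][:,2])*1000))
for g,phi in(((.469,-.011,.083),VY+np.pi/2),((.469,.03,.03),VY+np.pi/2),((.529,.485,.05),np.deg2rad(8)),((.433,-.306,.04),1.5),(v2w(-.03,-.144,.15),VY)):
    p,q,z=best(g,phi);print(np.round(kin.inverse_kinematics(p,q),2))
p,q,z=best(v2w(-.03,-.144,.15),VY,.25);print(np.round(kin.inverse_kinematics(p,q),2))
E
```

```text
T cork 180 [103. 108. 113.] [array([673.4,  22.3]), array([67.5, 20.4]), np.float64(87.7)]
T -0.0825 81 rx [-87.3 -82.6 -78. ] ry [-28.6  -2.1  24.6] z 182.0
T -0.0275 78 rx [-32.3 -27.9 -22.7] ry [-23.5   3.4  29.4] z 182.0
T 0.0275 81 rx [22.5 27.1 32. ] ry [-21.1   5.8  31.8] z 182.0
T 0.0825 82 rx [77.5 81.9 87. ] ry [-31.7  -4.9  22.3] z 181.0
S cork 214 [101. 110. 113.] [array([675.2,  21. ]), array([69.7, 21.7]), np.float64(86.9)]
S -0.0825 123 rx [-87.4 -80.6 -76.7] ry [-29.6  -1.9  23.8] z 182.0
S -0.0275 136 rx [-33.1 -25.9 -22.1] ry [-24.5   2.3  28.9] z 182.0
S 0.0275 138 rx [22.4 29.1 32.8] ry [-22.7   6.   31.9] z 182.0
S 0.0825 143 rx [77.3 83.9 87.8] ry [-33.7  -4.6  21.5] z 182.0
[ 0.45  0.48 -0.67  2.14  0.47  0.68  0.99]
[ 0.27  0.56 -0.57  2.16  0.56  0.57  0.82]
[-0.34  0.9  -0.79  1.53  0.71  1.02 -1.19]
[ 0.48  0.54  0.02  2.05 -0.02  0.55 -1.13]
[ 0.4   0.55 -0.42  1.72  0.27  0.93 -0.17]
[ 0.3   0.66 -0.33  1.53  0.2   1.24 -0.12]
```

```bash
python3 - <<'E'
from h import *
g=[.6743,.0217,.108]
p,q,z=best(g,VY)
env.reach(p+[0,0,.1],q);clock('above')
env.movel(p,.2);clock('at')
env.grip(.0,30);clock('grip')
env.movel(p+[0,0,.16],.3);clock('up')
g=[.529,.485,.054]   # block underside ~ z=.006
p2,q2,z=best(g,np.deg2rad(8))
env.reach(p2+[0,0,.16],q2);clock('over tray')
env.movel(p2,.2,stop_force=6);clock('down')
env.grip(.06);env.movel(p2+[0,0,.15],.3);clock('rel')
im,W=cloud('top');np.save('top1.npy',W);cv2.imwrite('pics/t1.png',im)
m=(abs(W[...,0]-.529)<.06)&(abs(W[...,1]-.485)<.05)&(W[...,2]>.035)&(W[...,2]<.12)
q=W[m];print(m.sum(),np.median(q,0) if m.sum() else '')
E
```

```text
above t=2.7 [0.6744 0.02   0.2619] open 0.0851 F [1.6 0.8 0.3] gf 0.0
at t=3.4 [0.675  0.0217 0.1629] open 0.0853 F [1.2 0.1 0.8] gf 0.0
grip t=4.0 [0.6745 0.0217 0.1625] open 0.0193 F [-0.8 -1.2  3.8] gf 31.9
up t=4.7 [0.6739 0.0216 0.3217] open 0.0194 F [-0.4  0.4 -1.7] gf 31.4
over tray t=6.4 [0.5308 0.4833 0.268 ] open 0.0196 F [-0.  -0.4 -1.1] gf 31.3
down t=7.2 [0.5281 0.4827 0.1062] open 0.0197 F [-0.6 -0.6  5. ] gf 32.4
rel t=8.3 [0.529  0.4849 0.2586] open 0.0596 F [ 0.6 -0.7  0.1] gf 0.0
1 [0.58336715 0.49559675 0.0356033 ]
```

```bash
python3 - <<'E'
from h import *
p,q,z=best([.46,-.011,.083],VY+np.pi/2)
env.reach(p+[0,0,.15],q);clock()
for n in('scene','top'):
    im,W=cloud(n)
    m=(abs(W[...,0]-.529)<.07)&(abs(W[...,1]-.485)<.06)&(W[...,2]>.038)&(W[...,2]<.15)
    q=W[m];print(m.sum(),np.round(np.median(q,0),3) if m.sum() else '',[np.round(a,3) for a in cv2.minAreaRect(q[:,:2].astype(np.float32))])
    m=(abs(W[...,0]-.529)<.04)&(abs(W[...,1]-.485)<.03);print(np.percentile(W[m][:,2],[5,50,95]))
cv2.imwrite('pics/s2.png',cv2.resize(camera('scene')[0][180:390,200:480],None,fx=2.5,fy=2.5))
E
```

```text
t=10.2 [ 0.4603 -0.0105  0.287 ] open 0.0601 F [-0.2  0.2  0.7] gf 0.0
334 [0.532 0.481 0.054] [array([0.528, 0.48 ]), array([0.022, 0.07 ]), np.float64(8.025)]
[0.00233617 0.01414746 0.05634093]
179 [0.528 0.479 0.053] [array([0.52 , 0.473]), array([0.073, 0.068]), np.float64(40.009)]
[-0.00108034  0.00635172  0.05660457]
```

View pics/s2.png

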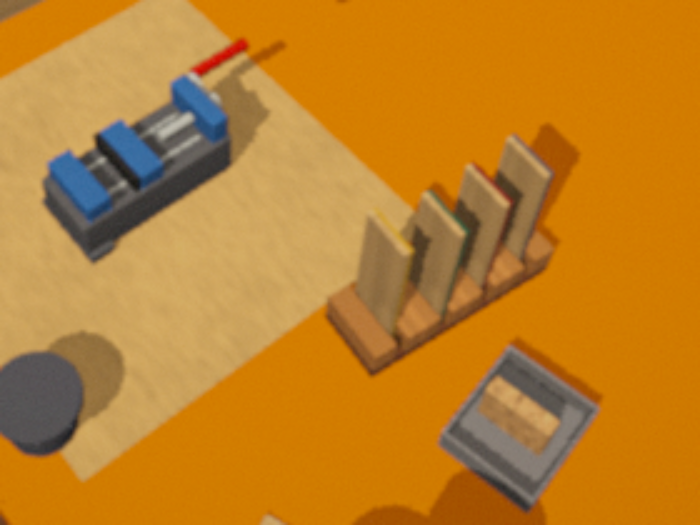

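The cork stands in the tray, released, at crop (520,412). The knob is unchanged. Next I grip the knob and try the first arc while watching the forces.

```bash
cat >> h.py <<'E'
AX=(-.190,0.,.072)
def knob(a,r=.042,dy=0,dz=0,x=-.190):
    return v2w(x,-r*np.sin(a)+dy,.072+r*np.cos(a)+dz)
def crank(a0,a1,step=np.deg2rad(30),v=.15,dy=0,dz=0,log=True,fmax=60):
    n=max(1,int(np.ceil(abs(a1-a0)/step)));F=[];a=a0
    for a in np.linspace(a0,a1,n+1)[1:]:
        p=knob(a,dy=dy,dz=dz)+[0,0,.054]
        env.movel(p,v);s=env.get_state();F.append(np.r_[np.rad2deg(a),s['force'],(np.array(s['tcp_pos'])-p)*1000])
        if np.linalg.norm(s['force'])>fmax:print('force stop');break
    if log:print(np.round(F,1))
    return a
E
python3 - <<'E'
from h import *
a=np.deg2rad(75)
p,q,z=best(knob(a),VY+np.pi/2)
env.reach(p+[0,0,.08],q);env.movel(p,.15);clock('at');print(p)
env.grip(0,40);clock('grip')
env.dwell(.2);clock()
a=crank(a,np.deg2rad(15),np.deg2rad(20));clock()
E
```

```text
at t=13.1 [ 0.4678 -0.0109  0.1372] open 0.0600 F [0.1 0.4 0.7] gf 0.0
[ 0.4675827 -0.0104453  0.1368704]
grip t=13.6 [ 0.4676 -0.0123  0.1374] open 0.0147 F [-0.  -6.2  2.5] gf 39.0
 t=13.8 [ 0.4676 -0.0123  0.1374] open 0.0146 F [-1.  -6.3  1.7] gf 39.0
[[60.  -3.2 -5.6  6.   0.  -1.6  0.8]
 [45.  -2.9 -4.7 10.1  0.  -1.2  0.8]
 [30.  -3.9 -3.3 12.3  0.1 -0.4  0.8]
 [15.  -3.6 -0.3 11.3  0.2  0.5  0.5]]
 t=14.8 [0.4689 0.0197 0.1671] open 0.0145 F [-3.6 -0.3 11.3] gf 40.4
```

```bash
python3 - <<'E'
from h import *
a=crank(np.deg2rad(15),np.deg2rad(15-390));clock()
E
```

```text
[[-1.50e+01  3.50e+00  9.00e-01 -7.20e+00  3.00e-01  9.00e-01 -3.00e-01]
 [-4.50e+01  4.80e+00 -4.20e+00 -7.90e+00  3.00e-01 -8.00e-01 -5.00e-01]
 [-7.50e+01  3.40e+00 -5.30e+00 -4.90e+00  2.00e-01 -1.70e+00 -6.00e-01]
 [-1.05e+02  1.80e+00 -5.60e+00 -1.80e+00  3.00e-01 -2.30e+00 -5.00e-01]
 [-1.35e+02  6.00e-01 -5.80e+00  1.10e+00  3.00e-01 -2.50e+00 -2.00e-01]
 [-1.65e+02  1.00e-01 -4.90e+00  5.00e+00  3.00e-01 -2.00e+00  2.00e-01]
 [-1.95e+02  6.00e-01 -2.90e+00 -9.00e-01  2.00e-01 -5.00e-01  1.00e-01]
 [-2.25e+02  1.90e+00 -7.00e+00 -4.60e+00 -0.00e+00 -1.10e+00  2.00e-01]
 [-2.55e+02  1.10e+00 -1.04e+01  4.00e-01 -1.00e-01 -1.60e+00  4.00e-01]
 [-2.85e+02 -1.00e+00 -9.50e+00  5.10e+00 -1.00e-01 -1.60e+00  7.00e-01]
 [-3.15e+02 -2.50e+00 -7.60e+00  1.18e+01 -1.00e-01 -9.00e-01  9.00e-01]
 [-3.45e+02 -3.90e+00  3.00e-01  1.56e+01  1.00e-01  1.60e+00  6.00e-01]
 [-3.75e+02  5.40e+00  6.00e-01 -6.50e+00  3.00e-01  2.00e+00 -5.00e-01]]
 t=18.6 [0.4699 0.0429 0.1661] open 0.0143 F [ 5.4  0.6 -6.5] gf 41.5
```

```bash
sed -i 's/^VO=.*/VO=np.array([.659,.0215]);VY=np.deg2rad(-2.2)/' h.py; python3 - <<'E'
from h import *
a=crank(np.deg2rad(-375),np.deg2rad(-1005),np.deg2rad(35),.18,log=False);clock()
print(np.rad2deg(a))
env.grip(.04);s=env.get_state();p=np.array(s['tcp_pos']);env.movel(p+[0,0,.13],.3)
env.reach([.45,-.2,.35],s['orientation'])
for n in('scene','top'):
    im,W=cloud(n);np.save(n+'3.npy',W);cv2.imwrite(f'pics/{n}3.png',im)
    m=(abs(W[...,1]+.306)<.12)&(abs(W[...,0]-.433)<.25)&(W[...,2]>.037)&(W[...,2]<.052);q=W[m]
    print(n,'rail',m.sum(),[np.round(x,1) for x in cv2.minAreaRect(q[:,:2].astype(np.float32)*1000)])
    hsv=cv2.cvtColor(im,cv2.COLOR_BGR2HSV);near=(abs(W[...,0]-.64)<.09)&(abs(W[...,1]-.022)<.06)
    blue=(hsv[...,0]>95)&(hsv[...,0]<125)&(hsv[...,1]>140)&near&(W[...,2]>.078)
    nc,lab,st,ce=cv2.connectedComponentsWithStats(blue.astype(np.uint8))
    for i in range(1,nc):
        if st[i,4]>30:q=W[lab==i];print(ce[i],[np.round(x,1) for x in cv2.minAreaRect(q[:,:2].astype(np.float32)*1000)])
clock()
im=cv2.imread('pics/scene3.png');cv2.imwrite('pics/s3.png',cv2.resize(im[100:300,160:400],None,fx=3,fy=3))
E
```

```text
t=23.8 [ 0.4673 -0.0124  0.1366] open 0.0145 F [ 0.5 -9.6  3.9] gf 43.0
-1005.0
scene rail 1131 [array([ 433. , -308.4]), array([ 53. , 362.9]), np.float64(85.9)]
[278.3960396  223.99009901] [array([553.6,  30.5]), array([ 7.1, 71. ]), np.float64(0.0)]
[261.55603448 234.38362069] [array([608.2,  25.9]), array([77.5, 29.4]), np.float64(88.0)]
[231.66044776 252.91044776] [array([704.5,  22.7]), array([76.4, 29.1]), np.float64(88.2)]
top rail 565 [array([ 433.3, -307.6]), array([ 45.2, 360.2]), np.float64(85.4)]
[270.51415094 145.93396226] [array([700.,  19.]), array([74.4, 26.2]), np.float64(88.5)]
[270.27659574 177.57021277] [array([604.8,  22.7]), array([71. , 29.9]), np.float64(88.3)]
 t=25.7 [ 0.4504 -0.1977  0.3488] open 0.0398 F [ 0.7 -0.  -0.7] gf 0.0
```

View pics/s3.png

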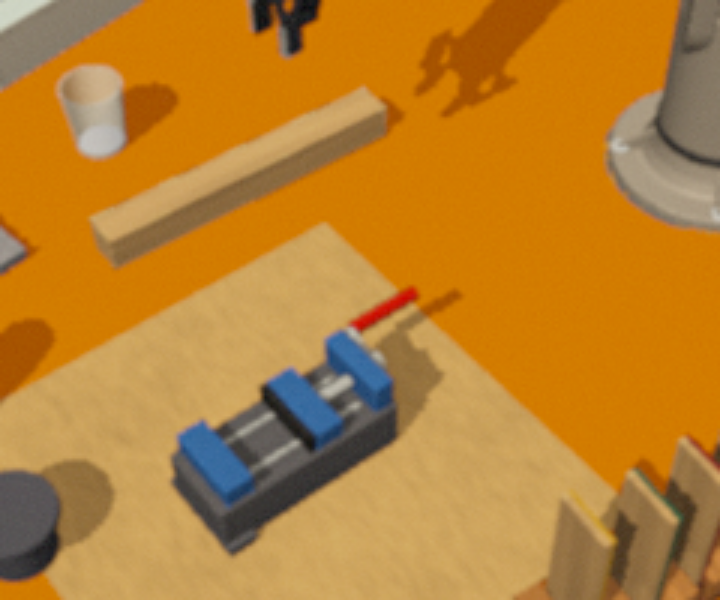

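The jaw is now about 60 mm open, with the moving jaw at crop (303,408). The rail (240,175) and cup (95,110) are unmoved. Now the rail.

```bash
python3 - <<'E'
from h import *
g=[.4333,-.3078,.044]
p,q,z=best(g,np.deg2rad(85.7))
env.grip(.085);env.reach(p+[0,0,.08],q);env.movel(p,.15);clock('at')
env.grip(.02,100);clock('grip')
env.movel(p+[0,0,.25],.25);clock('up')
w=v2w(.001,0,.104);p2,q2,z=best(w,VY)
env.reach(p2+[0,0,.15],q2);clock('over')
for n in('scene','top'):
    im,W=cloud(n);cv2.imwrite(f'pics/{n}4.png',im)
    m=(abs(W[...,0]-w[0])<.06)&(abs(W[...,1]-w[1])<.22)&(W[...,2]>.24)&(W[...,2]<.262);qq=W[m]
    print(n,m.sum(),[np.round(x,1) for x in cv2.minAreaRect(qq[:,:2].astype(np.float32)*1000)],np.median(qq[:,2]))
    mm=m&(W[...,1]>w[1]+.07);m2=m&(W[...,1]<w[1]-.07);print('end heights',np.median(W[mm][:,2]),np.median(W[m2][:,2]))
im=cv2.imread('pics/scene4.png');cv2.imwrite('pics/s4.png',cv2.resize(im[80:330,140:440],None,fx=2.4,fy=2.4))
E
```

```text
at t=27.7 [ 0.434  -0.3079  0.0989] open 0.0846 F [-0.5 -0.8  0.4] gf 0.0
grip t=28.2 [ 0.4337 -0.3083  0.0993] open 0.0417 F [-1.1  2.4 12.7] gf 101.7
up t=29.3 [ 0.4327 -0.3071  0.3466] open 0.0416 F [ 0.5  0.8 -3.4] gf 101.4
over t=30.8 [0.6597 0.0193 0.3081] open 0.0413 F [-0.  -0.  -2.9] gf 101.4
scene 1974 [array([660.1,  19.3]), array([ 69.8, 362.9]), np.float64(1.8)] 0.25306612574923626
end heights 0.2528214442677633 0.2533625834623868
top 1533 [array([660. ,  20.4]), array([357.5,  46.5]), np.float64(87.6)] 0.25213483183867963
end heights 0.2517684354731078 0.25217705945445845
```

View pics/s4.png

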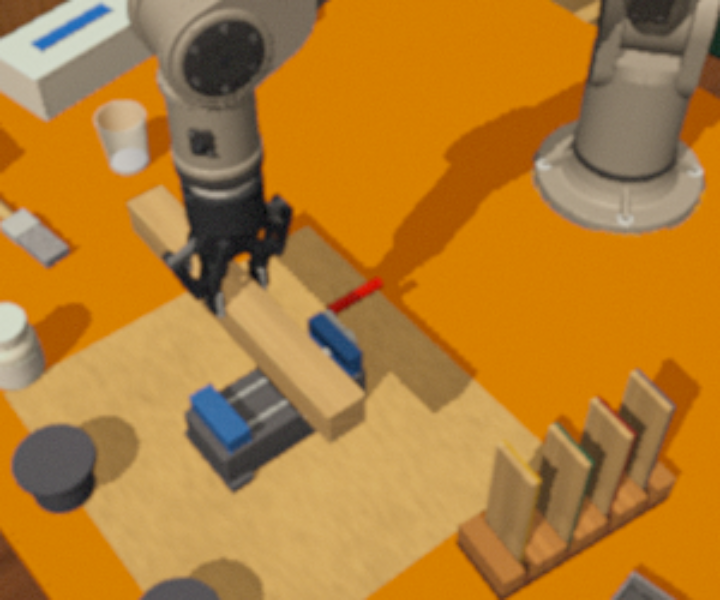

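The rail is held level and parallel to the jaws over the gap, centred at (660, 20). Lower it and release.

```bash
python3 - <<'E'
from h import *
p2=v2w(.001,0,.158);q=env.get_state()['orientation']
env.movel(p2+[0,0,.03],.2);clock()
print(env.movel(p2+[0,0,-.004],.06,stop_force=8));clock('down')
env.grip(.085);env.dwell(.3);clock('rel')
s=np.array(env.get_state()['tcp_pos']);env.movel(s+[0,0,.12],.25)
env.reach([.45,-.2,.35],q)
for n in('scene','top'):
    im,W=cloud(n);cv2.imwrite(f'pics/{n}5.png',im)
    m=(abs(W[...,0]-.66)<.1)&(abs(W[...,1]-.02)<.25)&(W[...,2]>.096)&(W[...,2]<.112);qq=W[m]
    print(n,m.sum(),[np.round(x,1) for x in cv2.minAreaRect(qq[:,:2].astype(np.float32)*1000)],np.median(qq[:,2]))
clock()
im=cv2.imread('pics/scene5.png');cv2.imwrite('pics/s5.png',cv2.resize(im[150:330,180:420],None,fx=2.8,fy=2.8))
E
```

```text
t=31.7 [0.6608 0.0209 0.1892] open 0.0416 F [-0.1  0.4 -3.1] gf 101.5
True
down t=32.2 [0.6599 0.0216 0.1593] open 0.0418 F [-1.9  1.   6.6] gf 102.6
rel t=33.0 [0.6593 0.0218 0.1588] open 0.0851 F [-0.7  0.3 -0.2] gf 0.0
scene 1965 [array([660. ,  20.6]), array([364.7,  46.6]), np.float64(88.0)] 0.1044736554455478
top 1824 [array([659.9,  24.1]), array([358.1,  46.2]), np.float64(87.8)] 0.10329743619345708
 t=34.9 [ 0.4513 -0.1987  0.3498] open 0.0851 F [ 0.7 -0.7 -0.8] gf 0.0
```

View pics/s5.png

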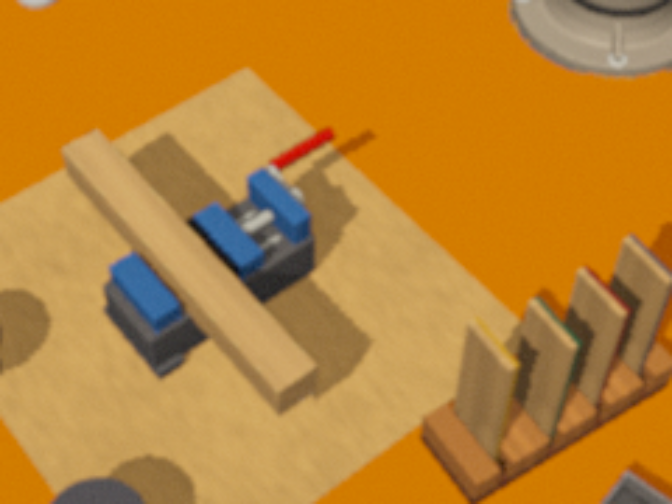

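The rail lies flat on the bed, centred (centre ~(660, 22), z of top 104) and parallel. Now I close in steps, tracking the rail and jaw positions to see the contact.

```bash
cat >> h.py <<'E'
def track(n=3):
    r=[];j=[]
    c,s=np.cos(VY),np.sin(VY)
    for _ in range(n):
        im,W=cloud('scene');d=W[...,:2]-VO;vx=c*d[...,0]+s*d[...,1];vy=-s*d[...,0]+c*d[...,1]
        hsv=cv2.cvtColor(im,cv2.COLOR_BGR2HSV)
        m=(vy>.05)&(vy<.15)&(abs(vx)<.06)&(W[...,2]>.098)&(W[...,2]<.11);r.append(np.mean(np.percentile(vx[m],[10,90])))
        b=(hsv[...,0]>95)&(hsv[...,0]<125)&(hsv[...,1]>140)&(abs(vy)<.045)&(vx>-.09)&(vx<0)&(W[...,2]>.079)&(W[...,2]<.09)
        j.append(np.mean(np.percentile(vx[b],[10,90])))
    return np.round(1000*np.array([np.mean(r),np.mean(j)]),2)
E
python3 - <<'E'
from h import *
print('before',track())
a=np.deg2rad(75);p,q,z=best(knob(a),VY+np.pi/2)
env.grip(.04);env.reach(p+[0,0,.08],q);env.movel(p,.2);env.grip(0,40);clock('grip')
print('0',track())
a1=a
for t in(1.0,1.25,1.5):
    a1=crank(a1,a+t*2*np.pi,np.deg2rad(35),.18,log=False);print(t,track());clock()
E
```

```text
before [  1.74 -50.14]
grip t=37.9 [ 0.4682 -0.0129  0.1379] open 0.0149 F [-0.7 -5.8  3.5] gf 39.1
0 [  1.95 -49.85]
1.0 [  2.3  -43.08]
 t=41.3 [ 0.468  -0.0128  0.1363] open 0.0147 F [ 4.8 -6.4 -1.6] gf 42.6
1.25 [  4.96 -40.21]
 t=42.2 [0.4697 0.0204 0.0852] open 0.0146 F [3.3 3.7 4.7] gf 43.3
1.5 [  7.34 -38.  ]
 t=43.2 [0.4714 0.0683 0.115 ] open 0.0147 F [ 4.6 -7.3  4.5] gf 43.1
```

```bash
python3 - <<'E'
from h import *
a=np.deg2rad(75);a1=a+1.5*2*np.pi
for t in(1.6,1.7,1.8,1.9):
    a1=crank(a1,a+t*2*np.pi,np.deg2rad(35),.18,log=False);print(t,track(4));clock()
E
```

```text
1.6 [  8.28 -37.29]
 t=43.9 [0.4712 0.0674 0.1407] open 0.0144 F [ 4.6 -4.9 -0. ] gf 42.7
1.7 [  8.64 -36.61]
 t=44.6 [0.4706 0.0522 0.1608] open 0.0147 F [ 4.6 -1.9  1.1] gf 42.7
1.8 [  8.4  -36.06]
 t=45.3 [0.4695 0.0271 0.1681] open 0.0144 F [ 1.2 -0.7 14. ] gf 43.9
1.9 [  8.54 -35.49]
 t=46.0 [0.4685 0.0009 0.1585] open 0.0142 F [ 2.9 -7.2  5.3] gf 43.2
```

Rail contact came at about 1.6 turns, and the pad is now squeezed ~2.7 mm. A touch more, then the first panel.

```bash
cat >> h.py <<'E'
RC=np.array([.4738,.3329]);RA=np.deg2rad(-8.4)
def panel(rx,ry,vy,th=np.deg2rad(14),xe=-.0135,gap=.002):
    c,s=np.cos(RA),np.sin(RA)
    g=np.r_[RC+[c*rx-s*ry,s*rx+c*ry],.162]
    qa,za=quats(RA);pa=g-.054*za
    xo=xe-gap-.104*np.tan(th)-.005*np.cos(th);O=v2w(xo,vy,.005*np.sin(th))
    qb,zb=quats(VY,th);gb=O-.150*zb;pb=gb-.054*zb
    k=min((i for i in(0,1) if kin.inverse_kinematics(pa,qa[i]) is not None and kin.inverse_kinematics(pb,qb[i]) is not None),key=lambda i:abs(kin.inverse_kinematics(pa,qa[i])[6]))
    up=np.array([0,0,1.])
    env.grip(.035);env.reach(pa+.08*up,qa[k]);env.movel(pa,.2);env.grip(0,40);clock('grip')
    env.movel(pa+.22*up,.3)
    env.reach(pb+.2*up,qb[k]);env.movel(pb+.02*up,.25);clock('near')
    print(env.movel(pb-.004*up,.06,stop_force=5));clock('down');print(pb)
    env.grip(.03);env.dwell(.2);clock('rel')
    p=np.array(env.get_state()['tcp_pos']);env.movel(p-.05*zb,.15);env.movel(p-.05*zb+.17*up,.3)
E
python3 - <<'E'
from h import *
a=np.deg2rad(75);crank(a+1.9*2*np.pi,a+1.97*2*np.pi,log=False);print(track());clock()
env.grip(.04);p=np.array(env.get_state()['tcp_pos']);env.movel(p+[0,0,.13],.3);env.dwell(.3);print(track())
panel(.0829,-.0055,-.144)
im,W=cloud('scene');cv2.imwrite('pics/s6.png',cv2.resize(im[130:330,160:430],None,fx=2.8,fy=2.8));print(track())
clock()
E
```

```text
[  8.53 -35.28]
 t=46.4 [ 0.4681 -0.0102  0.1439] open 0.0148 F [ 4.4 -8.   0.9] gf 42.8
[  8.41 -35.25]
grip t=50.2 [0.5558 0.3157 0.2178] open 0.0095 F [-0.6 -0.1  6.2] gf 40.2
near t=53.6 [ 0.6573 -0.1227  0.2208] open 0.0094 F [-0.3  0.8 -0.6] gf 39.3
True
down t=54.0 [ 0.6574 -0.1228  0.2004] open 0.0098 F [1.  1.2 5.2] gf 40.3
[ 0.65654037 -0.12251173  0.19914994]
rel t=54.5 [ 0.6568 -0.1225  0.1997] open 0.0300 F [ 1.1 -0.2  0.4] gf 0.0
[  8.59 -35.32]
 t=55.9 [ 0.6686 -0.1225  0.4162] open 0.0300 F [-0.1  0.8 -0.2] gf 0.0
```

View pics/s6.png

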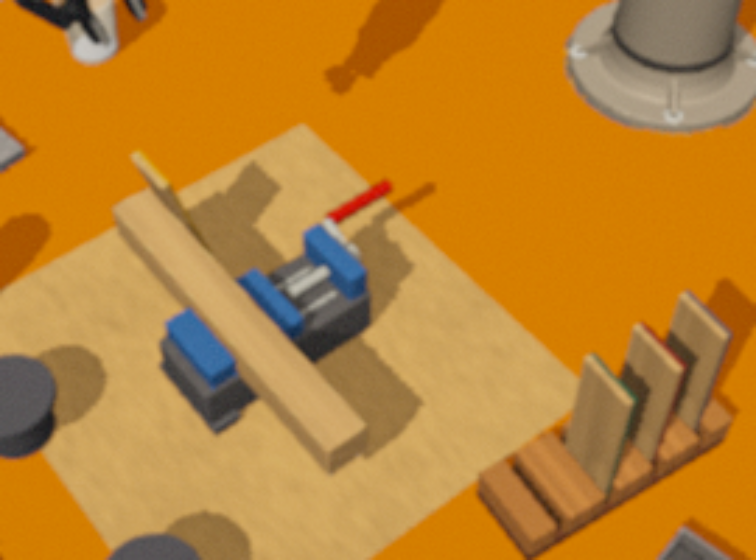

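The ochre panel leans on the rail (crop 160,185), painted side towards the robot, and the rail hasn't moved. Now the remaining three.

```bash
python3 - <<'E'
from h import *
panel(.0281,.0055,-.080)
panel(-.0269,.003,.080)
panel(-.0816,-.002,.144)
env.reach([.45,-.3,.4],env.get_state()['orientation'])
print(track());clock()
for n in('scene','top'):
    im,W=cloud(n);cv2.imwrite(f'pics/{n}7.png',im)
    d=W[...,:2]-VO;c,s=np.cos(VY),np.sin(VY);vx=c*d[...,0]+s*d[...,1];vy=-s*d[...,0]+c*d[...,1]
    for y in(-.144,-.08,.08,.144):
        m=(abs(vy-y)<.025)&(vx>-.08)&(vx<.03)&(W[...,2]>.112);print(n,y,m.sum(),'top z',np.round(np.percentile(W[m][:,2],98),3),'y',np.round(np.percentile(vy[m],[2,98]),3))
        m=(abs(vy-y)<.02)&(vx>-.09)&(vx<.02)&(W[...,2]>.02)&(W[...,2]<.155)&(vx<-.025+.0)
        if n=='top' and m.sum()>20:
            f=np.polyfit(W[m][:,2],vx[m],1);print('   tilt deg',np.rad2deg(np.arctan(f[0])),m.sum())
a=cv2.imread('pics/scene7.png')[130:330,160:430];b=cv2.imread('pics/top7.png')[120:260,190:350]
cv2.imwrite('pics/s7.png',cv2.resize(a,None,fx=2.8,fy=2.8));cv2.imwrite('pics/t7.png',cv2.resize(b,None,fx=4,fy=4))
E
```

```text
grip t=58.8 [0.5032 0.3347 0.2176] open 0.0097 F [-0.2 -0.5  6.4] gf 40.2
near t=62.1 [ 0.6598 -0.0585  0.2207] open 0.0095 F [ 0.2 -0.6 -0.5] gf 39.2
True
down t=62.5 [ 0.6598 -0.0587  0.2002] open 0.0100 F [ 0.9 -1.   4. ] gf 40.0
[ 0.65899719 -0.0585589   0.19914994]
rel t=63.0 [ 0.6593 -0.0585  0.1996] open 0.0299 F [-0.1  0.7  0.3] gf 0.0
grip t=67.0 [0.4484 0.3403 0.2175] open 0.0093 F [-0.4 -0.5  6.9] gf 39.8
near t=70.0 [0.6659 0.1017 0.2209] open 0.0096 F [-0.1 -0.2 -0.2] gf 39.0
True
down t=70.3 [0.6659 0.1013 0.2001] open 0.0094 F [-0.8 -0.1  3.6] gf 39.7
[0.66513924 0.10132316 0.19914994]
rel t=70.9 [0.6653 0.1015 0.1996] open 0.0298 F [-1.1 -0.4 -1. ] gf 0.0
grip t=74.6 [0.3929 0.3435 0.2174] open 0.0092 F [-2.2  0.1  6.6] gf 39.5
near t=77.7 [0.6683 0.1657 0.2211] open 0.0096 F [-0.1  0.6 -0.8] gf 38.9
True
down t=78.0 [0.6683 0.1652 0.2   ] open 0.0097 F [0.8 0.5 2.7] gf 39.6
[0.66759606 0.16527599 0.19914994]
rel t=78.6 [0.6677 0.1654 0.1995] open 0.0301 F [-0.9  0.5  0.2] gf 0.0
[  7.94 -35.99]
 t=81.8 [ 0.4508 -0.2993  0.3999] open 0.0295 F [ 0.7  0.3 -0.4] gf 0.0
scene -0.144 92 top z 0.171 y [-0.168 -0.12 ]
scene -0.08 109 top z 0.17 y [-0.103 -0.055]
scene 0.08 123 top z 0.171 y [0.057 0.104]
scene 0.144 144 top z 0.17 y [0.12  0.169]
top -0.144 210 top z 0.172 y [-0.168 -0.12 ]
   tilt deg 13.477057908606808 157
top -0.08 203 top z 0.171 y [-0.104 -0.056]
   tilt deg 13.69669147004256 158
top 0.08 200 top z 0.171 y [0.056 0.104]
   tilt deg 13.452195907653739 159
top 0.144 216 top z 0.171 y [0.12  0.167]
   tilt deg 13.365045690682987 158
```

View pics/s7.png

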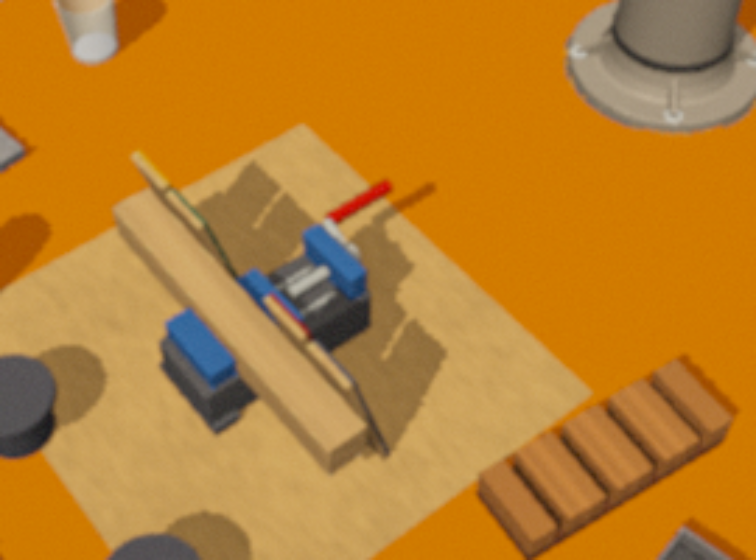

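View pics/t7.png

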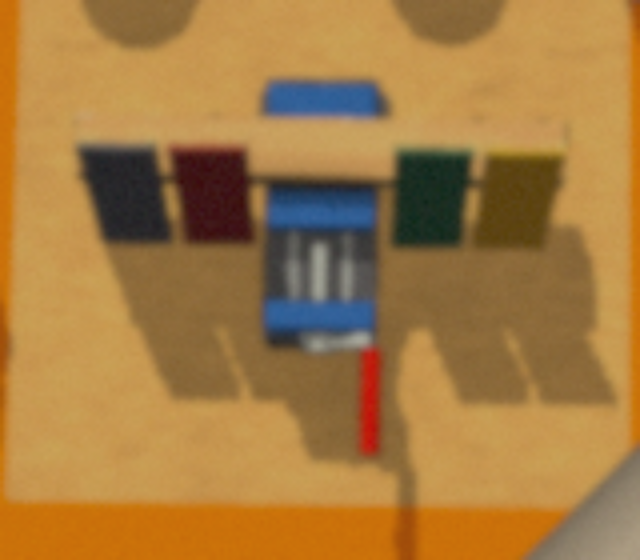

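All four panels lean on the rail at about 13.5°, painted faces out. The rack is empty, the cup is in place, and the rail is clamped.

```bash
python3 -c "
from h import *
env.dwell(.5);print(job.job_done())"
```

```text
the job is handed in; nothing more can be done
None
```

The job is handed in at about 82 s of the 210 s allowed, with no verdict returned: the cork is in the tray, the rail is centred and clamped at an estimated 20 N (from pad squeeze, not measured), all four panels lean on it at about 13.5° painted side out, and the cup was not touched.

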